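# Book in the red-taped carton with the hand scanner

### The job

Pick up the orange hand scanner from its charging pad and hold it upright and still for about two seconds with its window about 5 cm straight above the middle of the barcode label on the carton sealed with red tape. Do not scan the blue-taped carton, do not shift either carton, and do not drop the scanner. Then stand the scanner back upright on the middle of its charging pad and let go.

Things in the scene. Friction and masses are not known exactly. Their poses are not given: they have to be found in the camera images.
- scanner: Hand scanner, 102 mm tall, 0.2 kg, standing upright, round about its z axis (up): an orange handle, 34 mm diameter, 68 mm long, on a black hood (66 mm wide, red rim at the foot) that narrows to the handle. The window is the hood's flat underside and looks along the scanner's -z. Origin: on the axis at mid-handle, where to grip it from above, 68 mm above the window, 34 mm below the top.
- pad: The scanner's charging pad: a grey disc fixed to the table, 136 mm diameter, 12 mm thick, flat top with a black circle 88 mm wide at its middle, and a small tab (10 mm high) with a green lamp at its +x edge. The scanner starts on it. Origin: centre of its underside, at table height; the scanner's origin is 80 mm above it when the scanner stands there.
- label_red (a point): Centre of the white barcode label (50 x 75 mm, black bars) on the flat top of the carton sealed with red tape, 101 mm above the table. The carton is loose, 1.2 kg, 200 (x) x 160 (y) x 100 mm high; this point lies +35 mm in x, +25 mm in y from the middle of its top. Axes are the carton's; z points up out of the label.
- label_blue (a point): The same point on the label of the other carton, sealed with blue tape, 81 mm above the table: not to be scanned. The carton is loose, 1.2 kg, 200 (x) x 160 (y) x 80 mm high, its label in the same place on its top.
Mind the look-alikes: they are no part of the job. There is more than one size of the scanner; the one meant has the size given above. Several things look just like the pad: the one meant starts farthest to the robot's left.

How it is judged:
By the outcome, as a careful person would: the job done as asked, in the order asked, and still so for the second after the job is handed in, with the robot touching nothing.
It also fails if it takes over 56 s, if anything falls off the work surface, if the arm or the gripper's body presses on something with over 40 N, if the wrist force passes 120 N, or if a joint passes its speed limit or range.

### The arm

A 6-joint arm with a two-finger parallel gripper is mounted at the origin on the work surface. World frame = base frame: x ahead of the robot, y to its left, z up, the work surface at z = 0. Lengths are in mm, angles in rad, forces in N, time in s.
With the tool pointing down it reaches from about 350 to 875 mm from the base axis. Payload 4.2 kg.
Tool frame: the origin (TCP) lies at the very end of the fingers, on their centre line; the grasp point (between the pads) lies 19 mm behind it; z points along the fingers, y is the direction in which the jaws open and shut (so a half turn about z gives the same grasp; the last joint's range is limited). The gripper opens to 85 mm and grips with 20 to 120 N. Pads are 22 mm wide; open, the fingers measure 114 mm over their backs; the gripper's body (76 mm by 85 mm) begins 54 mm behind the grasp point. The pads swing forward as they close: fully open they stand 13 mm farther back than shut.
Start: joints at [1.499, 0.385, 0.008, 0, -1.194, -0.259], TCP at [202.967, 591.104, 231.312] pointing down, gripper open.
Joint ranges: [-3.14, 3.14], [-1.21, 2.06], [-1.07, 1.41], [-3.16, 2.05], [-2.99, -0.16], [-3.1, 3.1]. Speed limits (rad/s): [2.79, 2.79, 3.14, 3.14, 3.14, 3.14].

### API

Orientations are given as a unit quaternion [x, y, z, w].
In Python, from bench import arm, optics, job gives the robot as it stands.
- The arm moves only by the tool send_rows, never from a script. Its argument "steps" is a list that holds one entry, the list of rows, each a list of 5 numbers: the shift along the tool's x, y, z in cm, then the turn about the tool's z in rad, then the opening, from 0 (shut) to 1 (fully open). A call has 1 to 10 rows; each row shifts and turns the pose as measured when the row begins, along the tool's axes as they then stand; what a row does not reach is not made up. A row lasts 1/12 s, in which the tool goes at most 41.7 mm and 7.16 degrees, less where a joint would pass 70% of its speed; a pose out of reach is approached as far as the arm can. A call with a gripper value outside its range is refused whole. The fingers move at their own pace and stop on an object; the grip force is fixed at half the most. Time passes only in rows, so rows that do not move let the fingers close. It gives the time, the measured TCP pose, the force and the opening at its end, in the units of the state.
- arm.read_state(): the state, without advancing time (a new reading comes with each control period).
- optics.get_image(name): name is "scene" or "top" or "wrist"; returns (picture, depth): 420x560x3 uint8, blue, green, red; 420x560 float32, mm along the optical axis (not along the pixel's ray), 0 where there is no reading.
- optics.get_calibration(name): a dict with "K" (3x3 intrinsics, pixels), "k1" (the pictures are not rectified: a ray, as slopes to the right and down, at radius r is drawn at 1 + k1 r^2 times it, then the intrinsics apply), "rvec" (rotation vector, rad) and "tvec" (3), from world to camera coordinates, as OpenCV has them; the wrist camera has in their place "hand_eye" (4x4, takes a point from camera to tool coordinates, whose origin is the TCP and whose axes are the flange's). Camera axes: x right, y down, z forward; pixel columns grow to the right and rows downward; lengths in mm; the calibration is good to about 2 mm. A picture is of the moment at which its call begins: read the wrist's pose just before it. get_calibration takes no time and is no camera call.
- job.job_done(): hands the job in, once; it reports no verdict.
The state is a dict: "clock": time; "joints": joint angles; "joint_vel": joint speeds; "joint_efforts": joint torques, N m; "position": TCP position; "ee_rot": TCP orientation; "contact_force": force on the tool from outside, world axes, zero at the start; "wrist_torque": the same for the moment, N m; "gripper_width": finger opening in mm.
Only numpy, scipy, OpenCV 4.12 (cv2) and the standard library are available. Lean on these libraries where they do the work, as an engineer would, in place of code of your own. Each camera call takes 0.05 s, during which the arm holds its last target. There are 200 camera calls.

## Working session

There is one attempt and no reset: what is moved stays moved. The work goes in short steps, Python scripts to look and compute and a tool call to move; the robot and the scene stay as the last step left them, time stands still between calls to the robot, and variables do not carry over. Pictures are saved under pics/ and viewed, about 8 in all and at most 12, crops included, and the job is handed in when it is done.

Besides the shell and the picture viewer there is one more tool, called after ">>>" by a JSON object that holds its "name" and its "arguments", one argument or row to a line. send_rows: Moves the arm, as the interface text tells. Its arguments: {"type":"object","properties":{"steps":{"type":"array","items":{"type":"array","items":{"type":"array","items":{"type":"number"}}}}},"required":["steps"]}

```bash
mkdir -p pics; cat > h.py <<'E'
import numpy as np, cv2
from scipy.spatial.transform import Rotation as R
from bench import arm, optics, job
def cam(name, st=None):
    c=optics.get_calibration(name); K=np.array(c["K"]); k1=float(c["k1"])
    if name=="wrist":
        T=np.eye(4); T[:3,:3]=R.from_quat(st["ee_rot"]).as_matrix(); T[:3,3]=st["position"]
        T=T@np.array(c["hand_eye"])
    else:
        T=np.eye(4); T[:3,:3]=cv2.Rodrigues(np.array(c["rvec"],float).reshape(3,1))[0]; T[:3,3]=np.ravel(c["tvec"]); T=np.linalg.inv(T)
    return K,k1,T
def slopes(C,px):
    K,k1,T=C; px=np.asarray(px,float).reshape(-1,2)
    d=np.c_[(px[:,0]-K[0,2])/K[0,0],(px[:,1]-K[1,2])/K[1,1]]; u=d.copy()
    for _ in range(20): u=d/(1+k1*(u**2).sum(1,keepdims=True))
    return np.c_[u,np.ones(len(u))]
def rays(C,px): # origin, dirs (unit depth)
    return C[2][:3,3], slopes(C,px)@C[2][:3,:3].T
def atz(C,px,z):
    o,d=rays(C,px); return o+d*((z-o[2])/d[:,2])[:,None]
def cloud(C,dep):
    v,u=np.mgrid[:dep.shape[0],:dep.shape[1]]
    o,d=rays(C,np.c_[u.ravel(),v.ravel()]); P=(o+d*dep.reshape(-1,1)).reshape(*dep.shape,3); P[dep<=0]=np.nan; return P
def tri(obs): # list of (C,px)
    A=np.zeros((3,3)); b=np.zeros(3)
    for C,p in obs:
        o,d=rays(C,p); d=d[0]/np.linalg.norm(d[0]); M=np.eye(3)-np.outer(d,d); A+=M; b+=M@o
    return np.linalg.solve(A,b)
def shot(name,tag):
    st=arm.read_state(); im,dep=optics.get_image(name); cv2.imwrite(f"pics/{tag}.png",im); np.savez(f"pics/{tag}.npz",im=im,dep=dep)
    return cam(name,st),im,dep,st
E
python3 - <<'E'
from h import *
for n in("scene","top","wrist"):
    C,im,dep,st=shot(n,n+"0"); print(n,C[0].round(1).tolist(),C[1],C[2].round(2).tolist())
print(st)
a=cv2.imread("pics/top0.png");b=cv2.imread("pics/scene0.png")
E
```

```text
scene [[507.2, 0.0, 268.4], [0.0, 507.2, 213.2], [0.0, 0.0, 1.0]] 0.018892133315403507 [[-0.09, 0.76, -0.64, 1478.92], [1.0, 0.07, -0.06, 104.11], [-0.0, -0.64, -0.77, 1151.62], [0.0, 0.0, 0.0, 1.0]]
top [[453.8, 0.0, 287.1], [0.0, 453.8, 204.1], [0.0, 0.0, 1.0]] 0.006630333265928247 [[-0.02, -0.99, 0.15, 413.86], [-1.0, 0.01, -0.02, 25.8], [0.02, -0.15, -0.99, 1270.42], [0.0, 0.0, 0.0, 1.0]]
wrist [[318.4, 0.0, 277.3], [0.0, 318.4, 208.3], [0.0, 0.0, 1.0]] -0.00602715510325346 [[-0.33, -0.91, -0.26, 267.64], [-0.95, 0.31, 0.09, 569.05], [0.0, 0.27, -0.96, 372.13], [0.0, 0.0, 0.0, 1.0]]
{'clock': 0.1, 'joints': array([ 1.49859446e+00,  3.85475254e-01,  6.76045795e-03, -4.14800807e-04,
       -1.19399849e+00, -2.58577069e-01]), 'joint_vel': array([-0.00275411, -0.00088585,  0.00237014,  0.00222397,  0.00040721,
        0.00110118]), 'joint_efforts': array([-4.80817071e-04, -3.93322456e+01,  1.88928956e+01,  4.19797540e+00,
       -2.58447450e-03,  4.53987482e-06]), 'position': array([202.82085544, 590.62597391, 230.33583318]), 'ee_rot': array([ 9.86341241e-01, -1.64711873e-01, -1.02751842e-04,  9.72260190e-04]), 'contact_force': array([-0.06924979,  0.12407037, -0.55350583]), 'wrist_torque': array([-7.71261262e-02, -6.84641604e-05,  7.67033157e-03]), 'gripper_width': 85.3918025273691}
```

View pics/top0.png

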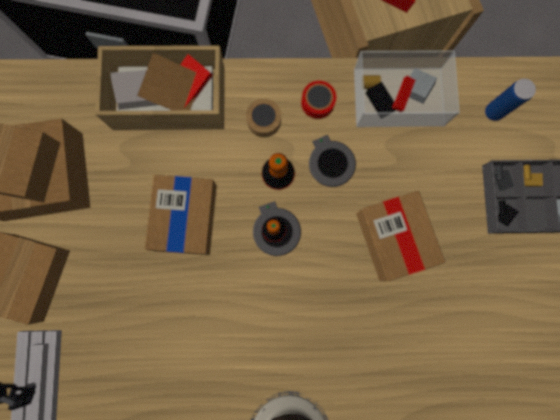

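View pics/scene0.png

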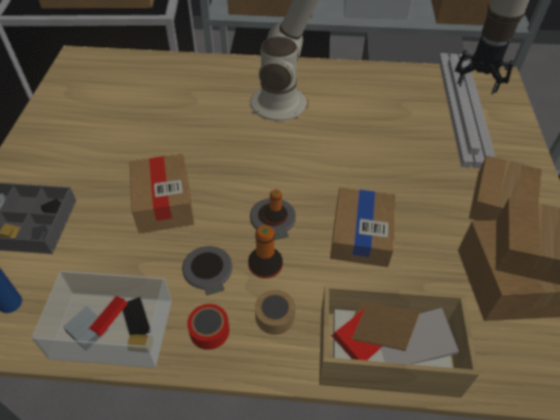

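The top view shows two orange scanners: a smaller one at (273,228) on the grey pad at (277,231), and a taller one at (279,165) standing on the table. A second pad is empty at (332,162). The red-taped carton's label is at (390,224) and the blue one's at (171,200). I'll measure sizes next.

```bash
cat > m.py <<'E'
from h import *
for n in("scene","top"):
    z=np.load(f"pics/{n}0.npz"); im,dep=z["im"],z["dep"]; C=cam(n); P=cloud(C,dep)
    X,Y,Z=P[...,0],P[...,1],P[...,2]
    hsv=cv2.cvtColor(im,cv2.COLOR_BGR2HSV)
    print(n,"table z",np.nanmedian(Z[(X>350)&(X<500)&(abs(Y)<200)]))
    org=((hsv[...,0]>=4)&(hsv[...,0]<=14)&(hsv[...,1]>200)&(hsv[...,2]>90)&(Z>20)).astype(np.uint8)
    k,l,s,c=cv2.connectedComponentsWithStats(org)
    for i in range(1,k):
        if s[i,4]>25:
            q=P[l==i]; q=q[~np.isnan(q[:,0])]; t=q[q[:,2]>np.percentile(q[:,2],97)-8]
            print(" org px",c[i].round(),s[i].tolist(),"zmax",np.percentile(q[:,2],97).round(1),"top mid",((t.min(0)+t.max(0))/2).round(1),"span",np.ptp(t,axis=0).round(1))
    wh=((hsv[...,1]<60)&(hsv[...,2]>110)&(Z>60)&(Z<120)&(X>300)&(X<720)).astype(np.uint8)
    wh=cv2.morphologyEx(wh,cv2.MORPH_CLOSE,np.ones((7,7)))
    k,l,s,c=cv2.connectedComponentsWithStats(wh)
    for i in range(1,k):
        if s[i,4]>60:
            cn=cv2.findContours((l==i).astype(np.uint8),0,2)[0][0]; r=cv2.minAreaRect(cn); zz=np.nanmedian(Z[l==i])
            print(" label px",np.round(r[0],1),"size",np.round(r[1]),"z",zz.round(1),atz(C,[r[0]],zz)[0].round(1), "corners",atz(C,cv2.boxPoints(r),zz)[:,:2].round().tolist())
    gr=((hsv[...,1]<70)&(Z>4)&(Z<25)&(X>350)&(X<800)&(abs(Y)<300)).astype(np.uint8)
    k,l,s,c=cv2.connectedComponentsWithStats(gr)
    for i in range(1,k):
        if s[i,4]>200:
            q=P[l==i]; print(" grey px",c[i].round(),s[i].tolist(),"z",np.nanmedian(q[:,2]).round(1),"mid",((np.nanmin(q,0)+np.nanmax(q,0))/2).round(1),"span",(np.nanmax(q,0)-np.nanmin(q,0)).round(1))
E
python3 m.py; python3 - <<'E'
import cv2,numpy as np
a=cv2.imread("pics/top0.png")[130:270,220:380]; b=cv2.imread("pics/scene0.png")[180:300,180:317]
cv2.imwrite("pics/crop1.png",np.hstack([cv2.resize(a,(400,350),interpolation=2),cv2.resize(b,(400,350),interpolation=2)]))
E
```

```text
scene table z 0.24441409580606432
 org px [266. 234.] [258, 229, 15, 10, 66] zmax 150.1 top mid [709.   21.5 147.1] span [26.9 35.7  7.5]
 org px [270. 249.] [267, 243, 6, 13, 43] zmax 120.3 top mid [721.4  33.1 117.3] span [9.4 9.6 7.5]
 label px [168.2 187.8] size [13. 27.] z 101.8 [ 537.9 -268.1  101.8] corners [[524.0, -312.0], [503.0, -240.0], [552.0, -225.0], [572.0, -295.0]]
 label px [373.3 227.6] size [29. 15.] z 81.6 [615.4 304.2  81.6] corners [[638.0, 262.0], [586.0, 269.0], [592.0, 347.0], [644.0, 338.0]]
 grey px [258. 213.] [250, 199, 19, 29, 324] z 12.5 mid [530.7 -14.7  12. ] span [109.4  49.3  14.2]
 grey px [285. 222.] [272, 200, 24, 39, 401] z 11.7 mid [549.5  60.7  14.7] span [140.6  64.3  19.7]
 grey px [207. 268.] [183, 246, 50, 45, 1709] z 12.2 mid [ 729.8 -134.6   12.4] span [139.9 133.9  16.5]
top table z 0.16639526173548802
 org px [276. 163.] [269, 154, 18, 21, 170] zmax 151.3 top mid [699.5  19.7 148.7] span [39.2 38.4  9.8]
 org px [272. 226.] [267, 220, 12, 12, 84] zmax 117.4 top mid [539.7  36.  114.2] span [29.  25.8  9.6]
 label px [170.5 199.5] size [19. 29.] z 82.0 [616.  305.9  82. ] corners [[642.0, 345.0], [641.0, 268.0], [590.0, 267.0], [591.0, 343.0]]
 label px [389.5 224.9] size [19. 28.] z 101.3 [ 538.1 -266.6  101.3] corners [[551.0, -225.0], [573.0, -295.0], [525.0, -308.0], [504.0, -239.0]]
 grey px [331. 162.] [309, 139, 46, 48, 1520] z 12.0 mid [ 730.5 -132.7   11.7] span [138.6 129.7  15. ]
 grey px [276. 230.] [253, 202, 47, 54, 1331] z 11.8 mid [543.1  28.7  14. ] span [148.8 128.5  20. ]
```

View pics/crop1.png

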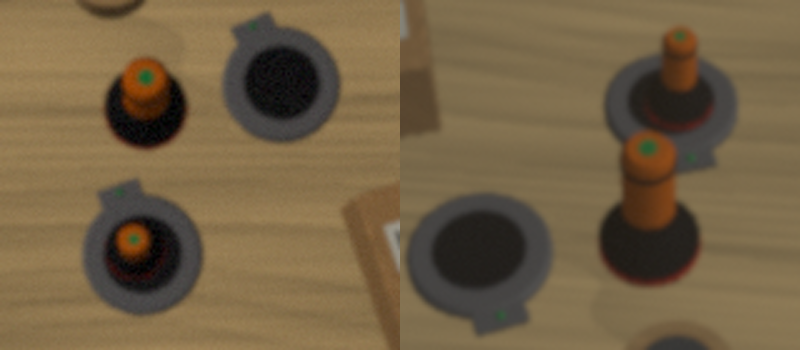

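The confirming crop shows two candidates. The scanner at top px (273,228) has its top at z≈115, so it is 102 mm tall on the 12 mm pad. The one at (279,165) has its top at z≈150, which is too big. The pad at (277,231), y≈+29, lies further left than the one at (332,162), y≈−133. So the left pad and the scanner standing on it are the ones meant.

```bash
cat > go.py <<'E'
from h import *
import sys
st=arm.read_state(); t=np.array([float(v) for v in sys.argv[1:4]])
M=R.from_quat(st["ee_rot"]).as_matrix()
print("t",st["clock"],"pos",st["position"].round(1),"toolx yaw deg",np.degrees(np.arctan2(M[1,0],M[0,0])).round(2),"zaxis",M[:,2].round(4))
print("tool delta cm",((t-st["position"])@M/10).round(2),"w",st["gripper_width"],st["contact_force"].round(1))
E
python3 go.py 540 34 230
```

```text
t 0.15 pos [202.9 590.7 230.5] toolx yaw deg -18.96 zaxis [-4.0e-04 -1.6e-03 -1.0e+00]
tool delta cm [49.97 41.69  0.12] w 85.38593281585966 [ 0.1  0.  -0.6]
```

>>> {"name": "send_rows", "arguments": {
  "steps": [
    [[3.1, 2.6, 0, 0, 1], [3.1, 2.6, 0, 0, 1], [3.1, 2.6, 0, 0, 1], [3.1, 2.6, 0, 0, 1], [3.1, 2.6, 0, 0, 1], [3.1, 2.6, 0, 0, 1], [3.1, 2.6, 0, 0, 1], [3.1, 2.6, 0, 0, 1], [3.1, 2.6, 0, 0, 1], [3.1, 2.6, 0, 0, 1]]
  ]
}}

```text
clock: 0.98
position: [413.2, 238.2, 226.6]
ee_rot: [0.987, -0.158, -0.001, 0.003]
contact_force: [0.7, 0.6, -0.2]
gripper_width: 85.5
```

```bash
python3 go.py 540 34 230
```

```text
t 0.9833 pos [413.2 238.2 226.6] toolx yaw deg -18.15 zaxis [-0.0024 -0.0059 -1.    ]
tool delta cm [18.41 15.45 -0.25] w 85.51451002589761 [ 0.7  0.6 -0.2]
```

>>> {"name": "send_rows", "arguments": {
  "steps": [
    [[3.0, 2.5, 0, 0, 1], [3.0, 2.5, 0, 0, 1], [3.0, 2.5, 0, 0, 1], [3.0, 2.5, 0, 0, 1], [3.0, 2.5, 0, 0, 1], [2.2, 1.8, 0, 0, 1], [0, 0, 0, 0, 1], [0, 0, 0, 0, 1]]
  ]
}}

```text
clock: 1.65
position: [537.2, 30.8, 226.1]
ee_rot: [0.987, -0.162, -0.002, 0.003]
contact_force: [-0.4, -0.1, -0.4]
gripper_width: 85.3
```

```bash
python3 go.py 540 34 230; python3 - <<'E'
from h import *
C,im,dep,st=shot("wrist","w1"); P=cloud(C,dep); X,Y,Z=[P[...,i] for i in range(3)]
hsv=cv2.cvtColor(im,cv2.COLOR_BGR2HSV)
near=(np.hypot(X-540,Y-32)<90)
for lo,hi in((105,125),(60,100),(8,18)):
    q=P[near&(Z>lo)&(Z<hi)]; print(lo,len(q),np.median(q,0).round(1) if len(q) else 0,(q.min(0)+q.max(0))/2,np.ptp(q,axis=0))
E
```

```text
t 1.65 pos [537.2  30.8 226.1] toolx yaw deg -18.68 zaxis [-0.0042 -0.0064 -1.    ]
tool delta cm [ 0.16 -0.39 -0.39] w 85.29670555059316 [-0.4 -0.1 -0.4]
105 1204 [541.3  33.7 112.8] [539.75904756  34.37452822 110.41672274] [33.24631004 33.11885186 10.74563395]
60 207 [554.4  28.2  79.7] [547.30191901  32.35571091  79.91268324] [18.68556854 29.64726541 39.35229033]
8 8118 [547.1  19.   11.2] [543.64209564  25.91768368  12.96639219] [152.70721483 134.38824477   9.93040966]
```

View pics/w1.png

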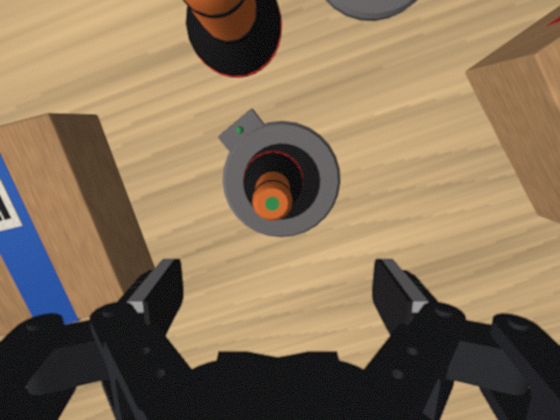

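The wrist view shows the small scanner's top at (272,204) on the pad at about (281,179), clear of both cartons. I'll fit the scanner axis and pad centre precisely.

```bash
cat > fit.py <<'E'
from h import *
from scipy.optimize import least_squares
def circ(P,r0=None):
    x=P[:,:2].mean(0)
    f=lambda p: np.hypot(P[:,0]-p[0],P[:,1]-p[1])-(r0 if r0 else p[2])
    s=least_squares(f,[*x,20] if not r0 else x,loss="soft_l1",f_scale=1); return s.x, np.abs(s.fun).mean()
def padfit(C,im,dep,g=(541,28)):
    P=cloud(C,dep); X,Y,Z=[P[...,i] for i in range(3)]; hsv=cv2.cvtColor(im,cv2.COLOR_BGR2HSV)
    r=np.hypot(X-g[0],Y-g[1])
    m=((hsv[...,1]<75)&(Z>7)&(Z<18)&(r<85)).astype(np.uint8)
    m=cv2.morphologyEx(m,cv2.MORPH_OPEN,np.ones((3,3)))
    c=max(cv2.findContours(m,cv2.RETR_EXTERNAL,cv2.CHAIN_APPROX_NONE)[0],key=cv2.contourArea)[:,0]
    q=atz(C,c,12.); d=np.hypot(q[:,0]-g[0],q[:,1]-g[1]); q=q[(d>60)&(d<78)]
    a=circ(q,68); q=q[np.abs(np.hypot(*(q[:,:2]-a[0]).T)-68)<3]; return circ(q),len(q)
E
python3 - <<'E'
from fit import *
for n,t in(("wrist","w1"),("top","top0")):
    z=np.load(f"pics/{t}.npz"); im,dep=z["im"],z["dep"]; st=arm.read_state(); C=cam(n,st)
    P=cloud(C,dep); X,Y,Z=[P[...,i] for i in range(3)]
    print(n,"pad",padfit(C,im,dep))
    hsv=cv2.cvtColor(im,cv2.COLOR_BGR2HSV)
    m=((Z>111)&(Z<118)&(np.hypot(X-540,Y-33)<30)).astype(np.uint8)
    c=max(cv2.findContours(m,0,1)[0],key=cv2.contourArea)[:,0]
    print(" top z",np.median(Z[m>0]),circ(atz(C,c,114.)))
    g=((hsv[...,0]>45)&(hsv[...,0]<85)&(hsv[...,1]>90)&(np.hypot(X-540,Y-33)<25)&(Z>100))
    v,u=np.nonzero(g); p=[u.mean(),v.mean()]; print(" lamp",p,atz(C,[p],114.)); 
    globals()[n]=(C,p)
print("tri",tri([wrist,top]))
E
```

```text
wrist pad ((array([535.80528774,  26.73748215,  66.29111005]), np.float64(0.537799876370569)), 220)
 top z 113.17935312281476 (array([540.03121447,  34.43637886,  13.68236705]), np.float64(0.3936740262191845))
 lamp [np.float64(270.82142857142856), np.float64(220.30714285714285)] [[525.92172822  40.21477521 114.        ]]
top pad ((array([538.11842964,  28.30701953,  66.82023166]), np.float64(1.2417844289823334)), 68)
 top z 114.43305866521041 (array([538.8480572 ,  34.77658355,  13.5209965 ]), np.float64(0.9350392987137569))
 lamp [np.float64(273.3333333333333), np.float64(225.33333333333334)] [[539.93758398  35.14565259 114.        ]]
tri [536.30202299  35.50779925 148.92612793]
```

```bash
python3 - <<'E'
from h import *
st=arm.read_state(); Cw=cam("wrist",st); Ct=cam("top")
print(tri([(Cw,[272,203.5]),(Ct,[273.3,225.3])]))
E
python3 go.py 540 34.5 62
```

```text
[539.78622079  34.8296159  115.31569994]
t 1.7 pos [537.   31.2 226.1] toolx yaw deg -18.62 zaxis [-0.0043 -0.0066 -1.    ]
tool delta cm [ 0.21 -0.53 16.4 ] w 85.42547747436588 [-0.2 -1.1 -0.8]
```

>>> {"name": "send_rows", "arguments": {
  "steps": [
    [[0.2, -0.5, 1.0, 0, 1], [0, 0, 2.5, 0, 1], [0, 0, 3, 0, 1], [0, 0, 3, 0, 1], [0, 0, 3, 0, 1], [0, 0, 2, 0, 1], [0, 0, 1.2, 0, 1], [0, 0, 0, 0, 1]]
  ]
}}

```text
clock: 2.37
position: [538.2, 45.3, 61.5]
ee_rot: [0.988, -0.155, 0.001, 0.002]
contact_force: [-0.6, -0.1, 0.1]
gripper_width: 85.6
```

```bash
python3 go.py 540 34.5 61
```

```text
t 2.3667 pos [538.2  45.3  61.5] toolx yaw deg -17.81 zaxis [ 6.0e-04 -3.6e-03 -1.0e+00]
tool delta cm [0.5  0.97 0.06] w 85.55253712251265 [-0.6 -0.1  0.1]
```

>>> {"name": "send_rows", "arguments": {
  "steps": [
    [[0.3, 0.6, 0, 0, 1], [0.2, 0.3, 0, 0, 1], [0, 0, 0, 0, 1]]
  ]
}}

```text
clock: 2.62
position: [539.9, 37.4, 61.6]
ee_rot: [0.988, -0.152, 0.0, 0.002]
contact_force: [-0.6, -0.9, -0.5]
gripper_width: 85.2
```

```bash
python3 go.py 540 34.5 61
```

```text
t 2.6167 pos [539.9  37.4  61.6] toolx yaw deg -17.47 zaxis [-0.     -0.0041 -1.    ]
tool delta cm [0.1  0.27 0.06] w 85.20270988689676 [-0.6 -0.9 -0.5]
```

>>> {"name": "send_rows", "arguments": {
  "steps": [
    [[0.1, 0.25, 0, 0, 1], [0, 0, 0, 0, 1]]
  ]
}}

```text
clock: 2.78
position: [541.4, 35.0, 63.6]
ee_rot: [0.988, -0.152, 0.002, 0.001]
contact_force: [0.6, -0.5, -0.6]
gripper_width: 85.6
```

```bash
python3 go.py 540 34.5 61
```

```text
t 2.7833 pos [541.4  35.   63.6] toolx yaw deg -17.45 zaxis [ 0.0042 -0.0027 -1.    ]
tool delta cm [-0.12  0.09  0.26] w 85.57739955539802 [ 0.6 -0.5 -0.6]
```

>>> {"name": "send_rows", "arguments": {
  "steps": [
    [[-0.1, 0.1, 0.2, 0, 0.6], [0, 0, 0, 0, 0.4], [0, 0, 0, 0, 0.2], [0, 0, 0, 0, 0], [0, 0, 0, 0, 0], [0, 0, 0, 0, 0], [0, 0, 0, 0, 0], [0, 0, 0, 0, 0]]
  ]
}}

```text
clock: 3.45
position: [541.4, 34.0, 64.1]
ee_rot: [0.988, -0.152, 0.005, -0.0]
contact_force: [0.9, -0.7, 0.3]
gripper_width: 32.4
```

```bash
python3 go.py 540 34.5 61
```

```text
t 3.45 pos [541.4  34.   64.1] toolx yaw deg -17.51 zaxis [ 0.0094 -0.001  -1.    ]
tool delta cm [-0.15 -0.    0.31] w 32.361153467277425 [ 0.9 -0.7  0.3]
```

>>> {"name": "send_rows", "arguments": {
  "steps": [
    [[0, 0, -1, 0, 0], [0, 0, -2.5, 0, 0], [0, 0, -3, 0, 0], [0, 0, -3, 0, 0], [0, 0, -3, 0, 0], [0, 0, -2, 0, 0], [0, 0, -0.5, 0, 0], [0, 0, 0, 0, 0]]
  ]
}}

```text
clock: 4.12
position: [536.0, 33.5, 219.1]
ee_rot: [0.988, -0.153, -0.001, 0.002]
contact_force: [0.2, -0.4, -2.5]
gripper_width: 32.9
```

```bash
python3 go.py 538 -267.3 212; python3 - <<'E'
from fit import *
C,im,dep,st=shot("wrist","w2")
print(padfit(C,im,dep,(538,27)))
# black circle on pad
P=cloud(C,dep); X,Y,Z=[P[...,i] for i in range(3)]
Ct,it,dt,_=shot("top","top2"); print(padfit(Ct,it,dt,(538,27)))
cv2.imwrite("pics/c2.png",np.hstack([im,cv2.resize(it[130:270,220:313],(240,420))]))
E
```

```text
t 4.1167 pos [536.   33.5 219.1] toolx yaw deg -17.62 zaxis [-0.0031 -0.0029 -1.    ]
tool delta cm [ 9.3  28.61  0.8 ] w 32.92708834438454 [ 0.2 -0.4 -2.5]
((array([535.30593137,  26.3937042 ,  65.98062649]), np.float64(0.44319697124480084)), 156)
((array([534.94479385,  27.36374552,  64.82976024]), np.float64(0.9785740742911097)), 53)
```

View pics/c2.png

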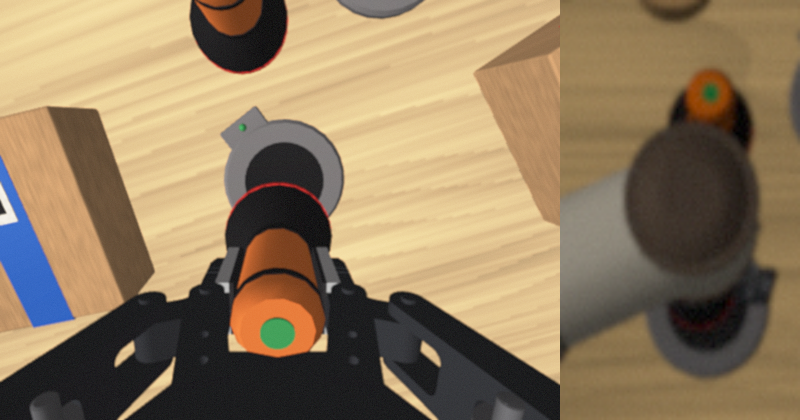

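The scanner is gripped and lifted (weight about −2 N). The wrist view shows it straight between the pads with the hood rim clear of the pad. Now to the red label.

>>> {"name": "send_rows", "arguments": {
  "steps": [
    [[0.6, 1.8, 0, 0, 0], [1.1, 3.2, 0, 0, 0], [1.1, 3.4, 0, 0, 0], [1.1, 3.4, 0, 0, 0], [1.1, 3.4, 0, 0, 0], [1.1, 3.4, 0, 0, 0], [1.1, 3.4, 0, 0, 0], [1.1, 3.2, 0, 0, 0], [0.6, 1.8, 0, 0, 0], [0, 0, 0, 0, 0]]
  ]
}}

```text
clock: 5.05
position: [528.1, -260.1, 193.1]
ee_rot: [0.988, -0.151, -0.025, 0.003]
contact_force: [1.5, 0.5, -2.0]
gripper_width: 32.9
```

```bash
python3 go.py 538 -267.3 203; python3 - <<'E'
from fit import *
Ct,it,dt,_=shot("top","top3"); print(padfit(Ct,it,dt,(537,27)))
Cs,i2,d2,_=shot("scene","sc3"); print(padfit(Cs,i2,d2,(537,27)))
cv2.imwrite("pics/c3.png",np.hstack([cv2.resize(it[140:290,330:480],(400,400)),cv2.resize(i2[60:250,80:270],(400,400))]))
E
```

```text
t 5.05 pos [ 528.1 -260.1  193.1] toolx yaw deg -17.38 zaxis [-0.0498  0.002  -0.9988]
tool delta cm [ 1.11  0.41 -1.04] w 32.861354927776254 [ 1.5  0.5 -2. ]
((array([538.27782449,  26.48969435,  67.34006575]), np.float64(1.083153649924836)), 61)
((array([539.52414336,  26.71711622,  66.44093587]), np.float64(0.9553593196052521)), 71)
```

View pics/c3.png

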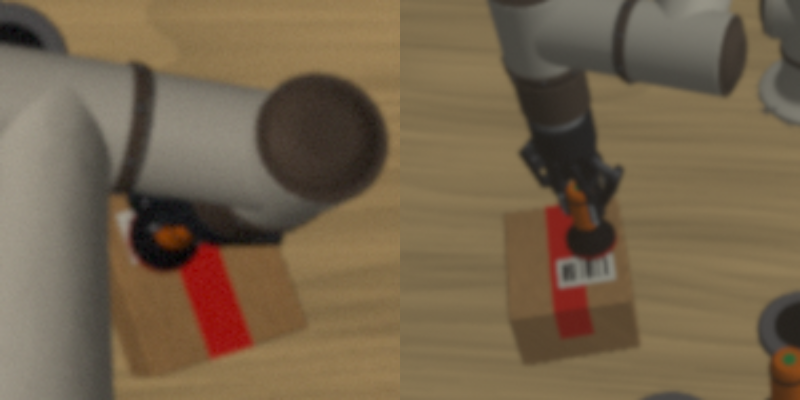

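The scanner hangs above the red label, but the tool has tilted about 2.9° during the fast move. I'll correct slowly and watch the tilt.

>>> {"name": "send_rows", "arguments": {
  "steps": [
    [[0.4, 0.2, -0.4, 0, 0], [0.3, 0.1, -0.3, 0, 0], [0.2, 0.1, -0.2, 0, 0], [0, 0, 0, 0, 0], [0, 0, 0, 0, 0]]
  ]
}}

```text
clock: 5.57
position: [536.6, -260.1, 200.2]
ee_rot: [0.989, -0.147, -0.027, 0.002]
contact_force: [-0.2, 0.6, -2.9]
gripper_width: 32.7
```

```bash
python3 go.py 538 -267.3 203; python3 -c "
from h import *
print(arm.read_state())"
```

```text
t 5.5667 pos [ 536.6 -260.1  200.2] toolx yaw deg -16.96 zaxis [-0.0547  0.0047 -0.9985]
tool delta cm [ 0.33  0.66 -0.29] w 32.6846088706224 [-0.2  0.6 -2.9]
{'clock': 5.5667, 'joints': array([-0.17736243,  0.38490912, -0.07574497,  0.00549547, -1.16482627,
        1.45020951]), 'joint_vel': array([ 0.01446488, -0.00188099,  0.00882783,  0.00223902, -0.00062566,
        0.00143698]), 'joint_efforts': array([-1.25113414e-01, -3.96465826e+01,  1.89877313e+01,  4.40509737e+00,
       -1.41707892e-01,  1.58622257e-03]), 'position': array([ 536.59456773, -260.05373088,  200.19856028]), 'ee_rot': array([ 0.98872167, -0.14722722, -0.02739827,  0.00171681]), 'contact_force': array([-0.23657624,  0.63280796, -2.87940759]), 'wrist_torque': array([-0.00960935, -0.14374668,  0.02174122]), 'gripper_width': 32.6846088706224}
```

>>> {"name": "send_rows", "arguments": {
  "steps": [
    [[0, 0, 0, 0, 0], [0, 0, 0, 0, 0], [0, 0, 0, 0, 0], [0, 0, 0, 0, 0], [0, 0, 0, 0, 0]]
  ]
}}

```text
clock: 5.98
position: [537.0, -258.3, 201.0]
ee_rot: [0.989, -0.146, -0.027, 0.002]
contact_force: [0.5, 0.5, -2.3]
gripper_width: 32.9
```

```bash
python3 go.py 538 -267.3 203
```

```text
t 5.9833 pos [ 537.  -258.3  201. ] toolx yaw deg -16.81 zaxis [-0.0534  0.0046 -0.9986]
tool delta cm [ 0.35  0.83 -0.21] w 32.9251010855793 [ 0.5  0.5 -2.3]
```

>>> {"name": "send_rows", "arguments": {
  "steps": [
    [[-3, 0, 0, 0, 0], [-3, 0, 0, 0, 0], [0, 0, 0, 0, 0], [0, 0, 0, 0, 0]]
  ]
}}

```text
clock: 6.32
position: [477.5, -240.5, 202.8]
ee_rot: [0.989, -0.146, -0.028, 0.002]
contact_force: [1.3, 0.0, -1.8]
gripper_width: 32.6
```

```bash
python3 go.py 538 -267.3 203
```

```text
t 6.3167 pos [ 477.5 -240.5  202.8] toolx yaw deg -16.83 zaxis [-0.055   0.0048 -0.9985]
tool delta cm [ 6.55  0.82 -0.37] w 32.555545244739115 [ 1.3  0.  -1.8]
```

>>> {"name": "send_rows", "arguments": {
  "steps": [
    [[1, 0.1, 0, 0, 0], [1, 0.1, 0, 0, 0], [1, 0.1, 0, 0, 0], [1, 0.1, 0, 0, 0], [1, 0.1, 0, 0, 0], [1, 0.1, 0, 0, 0], [0, 0, 0, 0, 0], [0, 0, 0, 0, 0]]
  ]
}}

```text
clock: 6.98
position: [545.2, -268.5, 198.7]
ee_rot: [0.989, -0.146, -0.025, 0.003]
contact_force: [-0.4, 0.1, -1.5]
gripper_width: 32.5
```

```bash
python3 go.py 538 -267.3 203
```

```text
t 6.9833 pos [ 545.2 -268.5  198.7] toolx yaw deg -16.84 zaxis [-0.0499  0.0023 -0.9988]
tool delta cm [-0.74  0.1  -0.39] w 32.54624899550506 [-0.4  0.1 -1.5]
```

>>> {"name": "send_rows", "arguments": {
  "steps": [
    [[-0.7, -1.8, 0, 0, 0], [-1.1, -3.4, 0, 0, 0], [-1.1, -3.4, 0, 0, 0], [-1.1, -3.4, 0, 0, 0], [-1.1, -3.4, 0, 0, 0], [-0.6, -1.8, 0, 0, 0], [0, 0, 0, 0, 0]]
  ]
}}

```text
clock: 7.57
position: [542.2, -83.0, 196.5]
ee_rot: [0.988, -0.15, -0.026, 0.003]
contact_force: [0.0, 0.1, -1.8]
gripper_width: 32.4
```

```bash
python3 go.py 538 -267.3 203
```

```text
t 7.5667 pos [542.2 -83.  196.5] toolx yaw deg -17.23 zaxis [-0.0521  0.0023 -0.9986]
tool delta cm [ 5.02 17.73 -0.67] w 32.35882516381345 [ 0.   0.1 -1.8]
```

>>> {"name": "send_rows", "arguments": {
  "steps": [
    [[0.5, 1.8, 0, 0, 0], [0.5, 1.9, -0.1, 0, 0], [0.5, 1.9, -0.1, 0, 0], [0.5, 1.9, -0.1, 0, 0], [0.5, 1.9, -0.1, 0, 0], [0.5, 1.9, -0.1, 0, 0], [0.5, 1.9, -0.1, 0, 0], [0.5, 1.9, -0.1, 0, 0], [0.5, 1.8, 0, 0, 0], [0, 0, 0, 0, 0]]
  ]
}}

```text
clock: 8.4
position: [536.5, -267.3, 204.2]
ee_rot: [0.989, -0.146, -0.026, 0.004]
contact_force: [0.3, 0.3, -2.2]
gripper_width: 32.7
```

```bash
cat > win.py <<'E'
from h import *
import sys
qg=[0.988,-0.152,0.005,-0.0]
def win(st):
    Mg=R.from_quat(qg).as_matrix(); M=R.from_quat(st["ee_rot"]).as_matrix(); D=M@Mg.T
    return st["position"]+D@np.array([540-541.4,34.5-34.0,12-64.1]), D[:,2], M
if __name__=="__main__":
    t=np.array([float(v) for v in sys.argv[1:4]]); st=arm.read_state(); w,a,M=win(st)
    print("t",st["clock"],"tcp",st["position"].round(1),"window",w.round(1),"axis",a.round(4),"tool delta",((t-w)@M/10).round(2),st["contact_force"].round(1),st["joint_vel"].round(3))
E
python3 win.py 538 -267.3 151
```

```text
t 8.4 tcp [ 536.5 -267.3  204.2] window [ 531.9 -266.7  152.3] axis [ 0.0617 -0.0019  0.9981] tool delta [ 0.61 -0.12  0.1 ] [ 0.3  0.3 -2.2] [ 0.002 -0.006 -0.007 -0.02  -0.006 -0.008]
```

>>> {"name": "send_rows", "arguments": {
  "steps": [
    [[0, 0, -1, 0, 0], [0, 0, -1, 0, 0], [0, 0, -1, 0, 0], [0, 0, -1, 0, 0], [0, 0, -1, 0, 0], [0, 0, -1, 0, 0], [0, 0, -1, 0, 0], [0, 0, -1, 0, 0], [0, 0, 0, 0, 0]]
  ]
}}

```text
clock: 9.15
position: [541.9, -265.5, 296.7]
ee_rot: [0.989, -0.145, -0.022, 0.004]
contact_force: [0.2, -0.6, -1.2]
gripper_width: 32.3
```

```bash
python3 win.py 538 -267.3 151
```

```text
t 9.15 tcp [ 541.9 -265.5  296.7] window [ 537.6 -265.1  244.8] axis [5.550e-02 3.000e-04 9.985e-01] tool delta [0.51 0.06 9.37] [ 0.2 -0.6 -1.2] [ 0.015 -0.01  -0.013 -0.017  0.003 -0.   ]
```

>>> {"name": "send_rows", "arguments": {
  "steps": [
    [[0, 0, 3.8, 0, 0], [0, 0, 3.8, 0, 0], [0, 0, 0, 0, 0], [0, 0, 0, 0, 0]]
  ]
}}

```text
clock: 9.48
position: [541.7, -264.2, 226.3]
ee_rot: [0.99, -0.143, -0.016, 0.005]
contact_force: [0.3, -0.9, -1.1]
gripper_width: 32.7
```

```bash
python3 win.py 538 -267.3 151
```

```text
t 9.4833 tcp [ 541.7 -264.2  226.3] window [ 538.1 -264.   174.3] axis [0.0424 0.0044 0.9991] tool delta [0.16 0.29 2.33] [ 0.3 -0.9 -1.1] [ 0.008  0.024 -0.06  -0.032  0.007  0.   ]
```

Slow up, fast down lowers the tilt, so I'll repeat that.

>>> {"name": "send_rows", "arguments": {
  "steps": [
    [[0, 0, -1, 0, 0], [0, 0, -1, 0, 0], [0, 0, -1, 0, 0], [0, 0, -1, 0, 0], [0, 0, -1, 0, 0], [0, 0, 3.8, 0, 0], [0, 0, 3.8, 0, 0], [0, 0, 0, 0, 0]]
  ]
}}

```text
clock: 10.15
position: [551.8, -267.4, 228.0]
ee_rot: [0.99, -0.14, 0.002, 0.01]
contact_force: [-1.5, 0.6, -4.7]
gripper_width: 32.5
```

```bash
python3 win.py 538 -267.3 151
```

```text
t 10.15 tcp [ 551.8 -267.4  228. ] window [ 550.  -267.9  175.9] axis [0.0083 0.0189 0.9998] tool delta [-1.18  0.22  2.49] [-1.5  0.6 -4.7] [ 0.006 -0.076  0.146  0.043 -0.103  0.001]
```

>>> {"name": "send_rows", "arguments": {
  "steps": [
    [[0, 0, -1, 0, 0], [0, 0, -1, 0, 0], [0, 0, -1, 0, 0], [0, 0, -1, 0, 0], [0, 0, -1, 0, 0], [0, 0, -1, 0, 0], [0, 0, -1, 0, 0], [0, 0, 3.8, 0, 0], [0, 0, 3.8, 0, 0], [0, 0, 0, 0, 0]]
  ]
}}

```text
clock: 10.98
position: [565.8, -274.6, 274.8]
ee_rot: [0.99, -0.138, 0.032, 0.019]
contact_force: [-1.4, 0.3, -4.3]
gripper_width: 32.7
```

```bash
python3 win.py 538 -267.3 151
```

```text
t 10.9833 tcp [ 565.8 -274.6  274.8] window [ 566.8 -276.5  222.7] axis [-0.0472  0.0457  0.9978] tool delta [-3.5  -0.31  6.95] [-1.4  0.3 -4.3] [ 0.004 -0.083  0.166  0.046 -0.118 -0.   ]
```

>>> {"name": "send_rows", "arguments": {
  "steps": [
    [[0, 0, 0, 0, 0], [0, 0, -3.8, 0, 0], [0, 0, -3.8, 0, 0], [0, 0, 0, 0, 0], [0, 0, 0, 0, 0]]
  ]
}}

```text
clock: 11.4
position: [562.1, -272.8, 371.3]
ee_rot: [0.989, -0.137, 0.039, 0.023]
contact_force: [0.2, -0.2, -3.0]
gripper_width: 32.6
```

```bash
python3 win.py 538 -267.3 151
```

```text
t 11.4 tcp [ 562.1 -272.8  371.3] window [ 563.8 -275.2  319.3] axis [-0.0604  0.0555  0.9966] tool delta [-4.09 -0.65 16.53] [ 0.2 -0.2 -3. ] [ 0.003 -0.065  0.146  0.049 -0.059  0.001]
```

>>> {"name": "send_rows", "arguments": {
  "steps": [
    [[0, 0, 0, 0, 0], [0, 0, 0, 0, 0], [0, 0, 0, 0, 0]]
  ]
}}

```text
clock: 11.65
position: [562.6, -273.3, 378.9]
ee_rot: [0.989, -0.137, 0.044, 0.024]
contact_force: [0.7, -0.6, -2.7]
gripper_width: 32.8
```

```bash
python3 win.py 538 -267.3 151
```

```text
t 11.65 tcp [ 562.6 -273.3  378.9] window [ 564.9 -275.9  326.9] axis [-0.0705  0.0591  0.9958] tool delta [-4.46 -0.73 17.24] [ 0.7 -0.6 -2.7] [ 0.001 -0.005  0.005 -0.005 -0.012  0.001]
```

>>> {"name": "send_rows", "arguments": {
  "steps": [
    [[0, 0, 1, 0, 0], [0, 0, 1, 0, 0], [0, 0, 1, 0, 0], [0, 0, 0, 0, 0]]
  ]
}}

```text
clock: 11.98
position: [564.0, -274.8, 343.5]
ee_rot: [0.989, -0.137, 0.041, 0.024]
contact_force: [-0.8, 0.3, -3.3]
gripper_width: 32.8
```

```bash
python3 win.py 538 -267.3 151
```

```text
t 11.9833 tcp [ 564.  -274.8  343.5] window [ 566.  -277.3  291.4] axis [-0.0651  0.0571  0.9962] tool delta [-4.19 -0.7  13.71] [-0.8  0.3 -3.3] [ 0.     0.005  0.     0.012 -0.005  0.001]
```

>>> {"name": "send_rows", "arguments": {
  "steps": [
    [[0, 0, 1, 0, 0], [0, 0, 1, 0, 0], [0, 0, 1, 0, 0], [0, 0, 1, 0, 0], [0, 0, 1, 0, 0], [0, 0, -3.8, 0, 0], [0, 0, -3.8, 0, 0], [0, 0, 0, 0, 0], [0, 0, 0, 0, 0]]
  ]
}}

```text
clock: 12.73
position: [558.2, -272.7, 351.9]
ee_rot: [0.99, -0.138, 0.028, 0.022]
contact_force: [-0.9, -0.3, -3.2]
gripper_width: 32.9
```

```bash
python3 win.py 538 -267.3 151
```

```text
t 12.7333 tcp [ 558.2 -272.7  351.9] window [ 558.8 -274.8  299.8] axis [-0.0392  0.0504  0.998 ] tool delta [-3.12 -0.69 14.7 ] [-0.9 -0.3 -3.2] [-0.001 -0.027  0.058  0.031 -0.01  -0.   ]
```

>>> {"name": "send_rows", "arguments": {
  "steps": [
    [[0, 0, 1, 0, 0], [0, 0, 1.5, 0, 0], [0, 0, 1.5, 0, 0], [0, 0, 1.5, 0, 0], [0, 0, 1.5, 0, 0], [0, 0, 1.5, 0, 0], [0, 0, 1, 0, 0], [0, 0, 0.5, 0, 0], [0, 0, 0, 0, 0], [0, 0, 0, 0, 0]]
  ]
}}

```text
clock: 13.57
position: [558.1, -276.3, 229.7]
ee_rot: [0.99, -0.139, 0.019, 0.02]
contact_force: [-1.1, -0.1, -1.9]
gripper_width: 32.4
```

```bash
python3 win.py 538 -267.3 151
```

```text
t 13.5667 tcp [ 558.1 -276.3  229.7] window [ 557.9 -278.1  177.6] axis [-0.0232  0.0428  0.9988] tool delta [-2.32 -0.57  2.54] [-1.1 -0.1 -1.9] [ 0.     0.017 -0.023 -0.004  0.013 -0.001]
```

>>> {"name": "send_rows", "arguments": {
  "steps": [
    [[0, 0, 0.7, 0, 0], [0, 0, 0.7, 0, 0], [0, 0, -3.8, 0, 0], [0, 0, -2, 0, 0], [0, 0, 0, 0, 0], [0, 0, 0, 0, 0]]
  ]
}}

```text
clock: 14.07
position: [556.2, -274.1, 271.5]
ee_rot: [0.99, -0.139, 0.018, 0.019]
contact_force: [0.0, -0.1, -2.3]
gripper_width: 32.6
```

```bash
python3 win.py 538 -267.3 151
```

```text
t 14.0667 tcp [ 556.2 -274.1  271.5] window [ 555.9 -275.8  219.4] axis [-0.0212  0.0415  0.9989] tool delta [-2.24 -0.54  6.74] [ 0.  -0.1 -2.3] [ 0.    -0.015  0.015 -0.001 -0.001 -0.002]
```

>>> {"name": "send_rows", "arguments": {
  "steps": [
    [[-0.2, 0, 0.5, 0, 0], [-0.3, -0.1, 0.8, 0, 0], [-0.3, -0.1, 0.8, 0, 0], [-0.3, -0.1, 0.8, 0, 0], [-0.3, -0.1, 0.8, 0, 0], [-0.3, -0.1, 0.8, 0, 0], [-0.2, 0, 0.6, 0, 0], [-0.1, 0, 0.4, 0, 0], [0, 0, 0, 0, 0], [0, 0, 0, 0, 0]]
  ]
}}

```text
clock: 14.9
position: [534.1, -263.8, 201.1]
ee_rot: [0.99, -0.139, 0.012, 0.018]
contact_force: [0.2, -0.0, -1.1]
gripper_width: 32.8
```

```bash
python3 win.py 538 -267.3 151
```

```text
t 14.9 tcp [ 534.1 -263.8  201.1] window [ 533.1 -265.3  149. ] axis [-0.0089  0.037   0.9993] tool delta [ 0.53  0.07 -0.18] [ 0.2 -0.  -1.1] [-0.001  0.007 -0.009 -0.     0.008  0.001]
```

Tilt is down to about 2.2°. Now the final nudge, then the hold.

>>> {"name": "send_rows", "arguments": {
  "steps": [
    [[0.2, 0, -0.1, 0, 0], [0.2, 0.1, -0.1, 0, 0], [0.1, 0, 0, 0, 0], [0, 0, 0, 0, 0]]
  ]
}}

```text
clock: 15.23
position: [540.6, -266.9, 205.2]
ee_rot: [0.99, -0.139, 0.014, 0.018]
contact_force: [0.1, 0.1, -1.5]
gripper_width: 32.5
```

```bash
python3 win.py 538 -267.3 151; python3 - <<'E'
from h import *
C,im,dep,st=shot("wrist","w4"); Cs,i2,d2,_=shot("scene","sc4")
# red rim in scene, hood bottom estimate
P=cloud(Cs,d2);X,Y,Z=[P[...,i] for i in range(3)]
hsv=cv2.cvtColor(i2,cv2.COLOR_BGR2HSV)
o=(hsv[...,0]>=4)&(hsv[...,0]<=16)&(hsv[...,1]>190)&(Z>150)&(Z<280)&(abs(X-538)<60)&(abs(Y+267)<60)
q=P[o]; print(len(q),"orange z",q[:,2].min().round(),q[:,2].max().round())
m=(np.hypot(X-538,Y+267)<50)&(Z>140)&(Z<185); q=P[m]; print("hood lowest",np.percentile(q[:,2],[2,10]).round(1), "y mid",(np.percentile(q[:,1],1)+np.percentile(q[:,1],99))/2)
cv2.imwrite("pics/c4.png",np.hstack([cv2.resize(im,(440,330)),cv2.resize(i2[80:250,80:265],(359,330))]))
E
```

```text
t 15.2333 tcp [ 540.6 -266.9  205.2] window [ 539.8 -268.4  153.1] axis [-0.0127  0.0384  0.9992] tool delta [-0.21 -0.06  0.2 ] [ 0.1  0.1 -1.5] [-0.003 -0.003  0.014  0.005 -0.006  0.001]
71 orange z 201.0 258.0
hood lowest [153.8 158.5] y mid -265.65296085029513
```

View pics/c4.png

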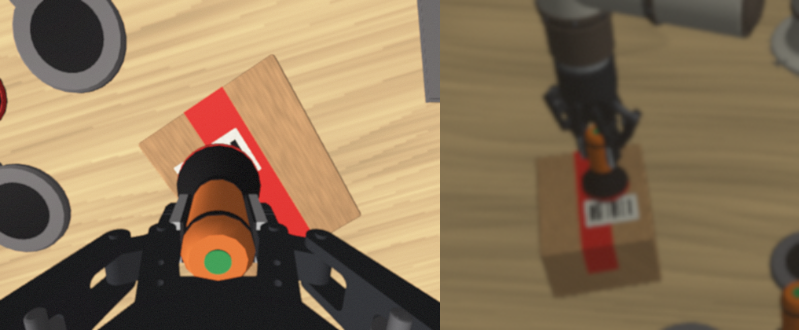

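The scanner is within 2 mm of the label point, with its window about 5 cm above, and the carton hasn't moved. Holding.

>>> {"name": "send_rows", "arguments": {
  "steps": [
    [[-0.1, 0, 0.1, 0, 0], [0, 0, 0, 0, 0], [0, 0, 0, 0, 0], [0, 0, 0, 0, 0], [0, 0, 0, 0, 0], [0, 0, 0, 0, 0], [0, 0, 0, 0, 0], [0, 0, 0, 0, 0], [0, 0, 0, 0, 0], [0, 0, 0, 0, 0]]
  ]
}}

```text
clock: 16.17
position: [539.1, -266.4, 204.2]
ee_rot: [0.99, -0.139, 0.014, 0.018]
contact_force: [0.0, 0.1, -2.0]
gripper_width: 32.5
```

>>> {"name": "send_rows", "arguments": {
  "steps": [
    [[0, 0, 0, 0, 0], [0, 0, 0, 0, 0], [0, 0, 0, 0, 0], [0, 0, 0, 0, 0], [0, 0, 0, 0, 0], [0, 0, 0, 0, 0], [0, 0, 0, 0, 0], [0, 0, 0, 0, 0], [0, 0, 0, 0, 0], [0, 0, 0, 0, 0]]
  ]
}}

```text
clock: 17.0
position: [539.1, -266.4, 204.2]
ee_rot: [0.99, -0.139, 0.014, 0.018]
contact_force: [-0.3, 1.1, -2.0]
gripper_width: 32.6
```

```bash
python3 win.py 538 -267.3 151
```

```text
t 17.0 tcp [ 539.1 -266.4  204.2] window [ 538.3 -268.   152.1] axis [-0.0126  0.0383  0.9992] tool delta [-0.05 -0.06  0.11] [-0.3  1.1 -2. ] [-0.001  0.     0.001 -0.001  0.001 -0.002]
```

Perfectly still: 51 mm above, under 1 mm off. I'll hold a further 1.7 s, then go back.

>>> {"name": "send_rows", "arguments": {
  "steps": [
    [[0, 0, 0, 0, 0], [0, 0, 0, 0, 0], [0, 0, 0, 0, 0], [0, 0, 0, 0, 0], [0, 0, 0, 0, 0], [0, 0, 0, 0, 0], [0, 0, 0, 0, 0], [0, 0, 0, 0, 0], [0, 0, 0, 0, 0], [0, 0, 0, 0, 0]]
  ]
}}

```text
clock: 17.83
position: [539.1, -266.4, 204.2]
ee_rot: [0.99, -0.139, 0.014, 0.018]
contact_force: [0.0, 0.6, -2.3]
gripper_width: 32.5
```

>>> {"name": "send_rows", "arguments": {
  "steps": [
    [[0, 0, 0, 0, 0], [0, 0, 0, 0, 0], [0, 0, 0, 0, 0], [0, 0, 0, 0, 0], [0, 0, 0, 0, 0], [0, 0, 0, 0, 0], [0, 0, 0, 0, 0], [0, 0, 0, 0, 0], [0, 0, 0, 0, 0], [0, 0, 0, 0, 0]]
  ]
}}

```text
clock: 18.67
position: [539.1, -266.4, 204.2]
ee_rot: [0.99, -0.139, 0.014, 0.018]
contact_force: [0.3, 0.9, -2.1]
gripper_width: 32.7
```

```bash
python3 win.py 537.5 27 160; python3 - <<'E'
from fit import *
# better pad centre: black circle (88 mm, z=12) + outer edge, from wrist w4/top3/scene3
for n,t in(("top","top3"),("scene","sc3"),("scene","sc4")):
    z=np.load(f"pics/{t}.npz"); im,dep=z["im"],z["dep"]; C=cam(n); P=cloud(C,dep); X,Y,Z=[P[...,i] for i in range(3)]
    hsv=cv2.cvtColor(im,cv2.COLOR_BGR2HSV); r=np.hypot(X-537,Y-27)
    m=((hsv[...,2]<52)&(Z<20)&(r<55)).astype(np.uint8); m=cv2.morphologyEx(m,cv2.MORPH_OPEN,np.ones((3,3)))
    v,u=np.nonzero(m); c=max(cv2.findContours(m,0,1)[0],key=cv2.contourArea)[:,0]
    print(t,"black",len(u),atz(C,[[u.mean(),v.mean()]],12.)[0].round(1),circ(atz(C,c,12.)),"V",np.median(hsv[...,2][(r>50)&(r<62)]),np.median(hsv[...,2][r<35]))
E
```

```text
t 18.6667 tcp [ 539.1 -266.4  204.2] window [ 538.3 -268.   152.1] axis [-0.0126  0.0383  0.9992] tool delta [ -8.17 -28.29  -1.95] [ 0.3  0.9 -2.1] [ 0.001  0.    -0.001  0.     0.001 -0.   ]
top3 black 752 [534.5  27.1  12. ] (array([534.75367109,  27.05037934,  41.86875491]), np.float64(0.7738811352294962)) V 75.0 21.0
sc3 black 499 [534.3  26.2  12. ] (array([533.78770203,  26.10743881,  40.59073395]), np.float64(1.1343481862959608)) V 74.0 38.0
sc4 black 489 [534.5  26.6  12. ] (array([533.88130869,  26.56864459,  40.09910605]), np.float64(1.3486921691217488)) V 74.0 38.0
```

Pad centre: the black circle gives (534.4, 26.7) and the wrist outer edge (535.5, 26.5), so I'll use (535, 26.8). Moving back at moderate speed.

>>> {"name": "send_rows", "arguments": {
  "steps": [
    [[-0.2, -0.8, -0.4, 0, 0], [-0.5, -1.6, -0.2, 0, 0], [-0.5, -1.9, -0.1, 0, 0], [-0.5, -1.9, -0.1, 0, 0], [-0.5, -1.9, -0.1, 0, 0], [-0.5, -1.9, -0.1, 0, 0], [-0.5, -1.9, -0.1, 0, 0], [-0.5, -1.9, -0.1, 0, 0], [-0.5, -1.9, -0.1, 0, 0], [-0.5, -1.9, -0.1, 0, 0]]
  ]
}}

```text
clock: 19.5
position: [542.3, -75.5, 214.2]
ee_rot: [0.99, -0.142, 0.016, 0.018]
contact_force: [0.4, 0.3, -2.5]
gripper_width: 32.7
```

```bash
python3 win.py 535 26.8 160
```

```text
t 19.5 tcp [542.3 -75.5 214.2] window [541.7 -77.1 162.1] axis [-0.016   0.0384  0.9991] tool delta [-3.57 -9.78 -0.22] [ 0.4  0.3 -2.5] [ 0.486 -0.061 -0.062  0.011 -0.011 -0.481]
```

>>> {"name": "send_rows", "arguments": {
  "steps": [
    [[-0.6, -1.7, 0, 0, 0], [-0.6, -1.7, 0, 0, 0], [-0.6, -1.6, 0, 0, 0], [-0.6, -1.5, 0, 0, 0], [-0.5, -1.2, 0, 0, 0], [-0.3, -0.7, 0, 0, 0], [-0.1, -0.3, 0, 0, 0], [0, 0, 0, 0, 0], [0, 0, 0, 0, 0]]
  ]
}}

```text
clock: 20.25
position: [534.1, 29.2, 214.3]
ee_rot: [0.99, -0.138, 0.019, 0.016]
contact_force: [-0.5, -1.2, -3.0]
gripper_width: 32.2
```

```bash
python3 win.py 535 26.8 35
```

```text
t 20.25 tcp [534.1  29.2 214.3] window [533.9  27.8 162.2] axis [-0.0229  0.036   0.9991] tool delta [-0.4  -0.28 12.71] [-0.5 -1.2 -3. ] [ 0.003 -0.003  0.     0.    -0.003 -0.001]
```

>>> {"name": "send_rows", "arguments": {
  "steps": [
    [[0, 0, 0.6, 0, 0], [0, 0, 1.2, 0, 0], [-0.1, 0, 1.5, 0, 0], [-0.1, 0, 1.5, 0, 0], [0, -0.1, 1.5, 0, 0], [-0.1, 0, 1.5, 0, 0], [0, -0.1, 1.5, 0, 0], [-0.1, 0, 1.2, 0, 0], [0, 0, 0.5, 0, 0], [0, 0, 0, 0, 0]]
  ]
}}

```text
clock: 21.08
position: [535.5, 20.8, 97.9]
ee_rot: [0.989, -0.144, 0.02, 0.016]
contact_force: [-0.0, -0.8, -1.9]
gripper_width: 32.4
```

```bash
python3 win.py 535 26.8 16; python3 - <<'E'
from h import *
C,im,dep,st=shot("wrist","w5"); Cs,i2,d2,_=shot("scene","sc5")
cv2.imwrite("pics/c5.png",np.hstack([im[:330,60:500],cv2.resize(i2[160:260,210:319],(360,330))]))
E
```

```text
t 21.0833 tcp [535.5  20.8  97.9] window [535.4  19.3  45.8] axis [-0.0241  0.0368  0.999 ] tool delta [-0.38 -0.79  2.94] [-0.  -0.8 -1.9] [-0.013  0.005 -0.005  0.002 -0.005  0.002]
```

View pics/c5.png

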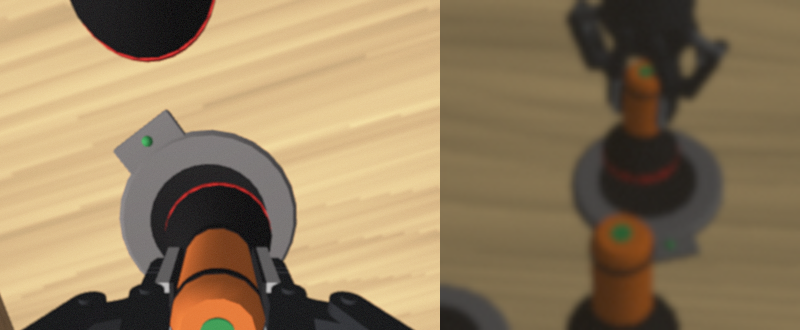

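The scanner is over the pad with its window about 34 mm up, offset about 7 mm in −y. Correcting while lowering.

>>> {"name": "send_rows", "arguments": {
  "steps": [
    [[-0.1, -0.2, 0.3, 0, 0], [-0.1, -0.2, 0.3, 0, 0], [-0.1, -0.2, 0.4, 0, 0], [-0.1, -0.2, 0.4, 0, 0], [0, 0, 0.3, 0, 0], [0, 0, 0, 0, 0]]
  ]
}}

```text
clock: 21.68
position: [538.0, 31.0, 83.8]
ee_rot: [0.989, -0.143, 0.024, 0.014]
contact_force: [0.1, -0.2, -1.7]
gripper_width: 32.7
```

```bash
python3 win.py 535 26.8 16
```

```text
t 21.6833 tcp [538.   31.   83.8] window [538.3  29.7  31.7] axis [-0.0343  0.0336  0.9988] tool delta [-0.32  0.34  1.57] [ 0.1 -0.2 -1.7] [ 0.007 -0.005  0.002  0.001 -0.    -0.001]
```

>>> {"name": "send_rows", "arguments": {
  "steps": [
    [[-0.1, 0.1, 0.2, 0, 0], [-0.1, 0.1, 0.3, 0, 0], [-0.1, 0.1, 0.3, 0, 0], [0, 0, 0.3, 0, 0], [0, 0, 0.2, 0, 0], [0, 0, 0, 0, 0]]
  ]
}}

```text
clock: 22.18
position: [534.4, 28.3, 69.4]
ee_rot: [0.989, -0.143, 0.024, 0.014]
contact_force: [-1.0, 0.3, -2.1]
gripper_width: 32.9
```

```bash
python3 win.py 535 26.8 14
```

```text
t 22.1833 tcp [534.4  28.3  69.4] window [534.7  27.   17.3] axis [-0.0343  0.0337  0.9988] tool delta [0.01 0.01 0.33] [-1.   0.3 -2.1] [-0.002  0.001  0.001  0.001  0.002 -0.   ]
```

>>> {"name": "send_rows", "arguments": {
  "steps": [
    [[0, 0, 0.2, 0, 0], [0, 0, 0, 0, 0]]
  ]
}}

```text
clock: 22.35
position: [534.5, 28.1, 67.1]
ee_rot: [0.989, -0.143, 0.024, 0.014]
contact_force: [-0.3, -0.1, -3.2]
gripper_width: 32.7
```

>>> {"name": "send_rows", "arguments": {
  "steps": [
    [[0, 0, 0.15, 0, 0], [0, 0, 0, 0, 0]]
  ]
}}

```text
clock: 22.52
position: [535.1, 28.2, 65.8]
ee_rot: [0.989, -0.143, 0.025, 0.014]
contact_force: [0.5, 0.1, -2.0]
gripper_width: 32.7
```

```bash
python3 win.py 535 26.8 12
```

```text
t 22.5167 tcp [535.1  28.2  65.8] window [535.5  26.9  13.7] axis [-0.0351  0.0337  0.9988] tool delta [-0.06  0.02  0.16] [ 0.5  0.1 -2. ] [ 0.001 -0.004  0.004  0.    -0.002 -0.001]
```

>>> {"name": "send_rows", "arguments": {
  "steps": [
    [[0, 0, 0.1, 0, 0], [0, 0, 0, 0, 0]]
  ]
}}

```text
clock: 22.68
position: [535.6, 28.1, 65.6]
ee_rot: [0.989, -0.143, 0.025, 0.014]
contact_force: [-0.6, 0.0, -2.0]
gripper_width: 32.6
```

>>> {"name": "send_rows", "arguments": {
  "steps": [
    [[0, 0, 0.1, 0, 0], [0, 0, 0, 0, 0]]
  ]
}}

```text
clock: 22.85
position: [536.0, 28.1, 65.6]
ee_rot: [0.989, -0.143, 0.026, 0.014]
contact_force: [-0.8, 0.2, -0.4]
gripper_width: 32.4
```

```bash
python3 win.py 535 26.8 12
```

```text
t 22.85 tcp [536.   28.1  65.6] window [536.5  26.8  13.5] axis [-0.037   0.034   0.9987] tool delta [-0.15  0.03  0.14] [-0.8  0.2 -0.4] [ 0.002 -0.005 -0.002 -0.     0.002  0.001]
```

Rim contact: the z stopped and the weight is unloading. Opening gradually.

>>> {"name": "send_rows", "arguments": {
  "steps": [
    [[0, 0, 0.1, 0, 0.36], [0, 0, 0, 0, 0.42], [0, 0, 0, 0, 0.5], [0, 0, 0, 0, 0.6], [0, 0, 0, 0, 0.8], [0, 0, 0, 0, 1], [0, 0, 0, 0, 1], [0, 0, 0, 0, 1], [0, 0, 0, 0, 1]]
  ]
}}

```text
clock: 23.6
position: [537.6, 28.6, 64.9]
ee_rot: [0.989, -0.142, 0.027, 0.013]
contact_force: [0.2, -0.4, -0.0]
gripper_width: 85.8
```

```bash
python3 go.py 536 28 230; python3 - <<'E'
from h import *
C,im,dep,st=shot("wrist","w6"); P=cloud(C,dep); X,Y,Z=[P[...,i] for i in range(3)]
q=P[(np.hypot(X-536,Y-28)<40)&(Z>108)&(Z<122)]; print(len(q),np.median(q,0),(q.min(0)+q.max(0))/2,np.ptp(q,axis=0))
E
```

```text
t 23.6 pos [537.6  28.6  64.9] toolx yaw deg -16.35 zaxis [ 0.0505 -0.0341 -0.9981]
tool delta cm [  0.83   0.41 -16.48] w 85.76954250230955 [ 0.2 -0.4 -0. ]
5958 [539.65913057  26.23436579 113.03303013] [538.14486226  15.98972899 112.32197049] [31.00188398 54.50318099  8.63425421]
```

>>> {"name": "send_rows", "arguments": {
  "steps": [
    [[0, 0, -0.5, 0, 1], [0, 0, -1, 0, 1], [0.1, 0, -1.5, 0, 1], [0.1, 0.1, -2, 0, 1], [0.1, 0, -2, 0, 1], [0.1, 0.1, -2, 0, 1], [0.1, 0, -2, 0, 1], [0.1, 0.1, -2, 0, 1], [0, 0, -2, 0, 1], [0, 0, 0, 0, 1]]
  ]
}}

```text
clock: 24.48
position: [533.5, 28.6, 223.9]
ee_rot: [0.989, -0.142, 0.026, 0.014]
contact_force: [0.4, -0.2, -0.5]
gripper_width: 85.2
```

>>> {"name": "send_rows", "arguments": {
  "steps": [
    [[-1, 0, -1, 0, 1], [-2, 0, -1, 0, 1], [-2, 0, 0, 0, 1], [-1, 0, 0, 0, 1], [0, 0, 0, 0, 1], [0, 0, 0, 0, 1]]
  ]
}}

```text
clock: 24.98
position: [473.2, 46.7, 243.2]
ee_rot: [0.989, -0.143, 0.028, 0.013]
contact_force: [0.0, 0.4, -0.4]
gripper_width: 85.4
```

```bash
python3 - <<'E'
from fit import *
for n in("wrist","top","scene"):
    C,im,dep,st=shot(n,n+"7"); P=cloud(C,dep); X,Y,Z=[P[...,i] for i in range(3)]
    m=((Z>108)&(Z<119)&(np.hypot(X-536,Y-28)<30)).astype(np.uint8)
    if m.sum()>30:
        c=max(cv2.findContours(m,0,1)[0],key=cv2.contourArea)[:,0]; print(n,"top z",np.median(Z[m>0]),circ(atz(C,c,114.)))
    try: print(" pad",padfit(C,im,dep,(535.5,27)))
    except Exception as e: print(e)
    if n=="wrist": a=im
    if n=="scene": b=im
print(st["clock"],st["position"])
cv2.imwrite("pics/c7.png",np.hstack([cv2.resize(a,(440,330)),cv2.resize(b[150:260,120:240+0],(1,1)) if 0 else cv2.resize(b[140:290,120:320],(360,330))]))
E
```

```text
wrist top z 112.86308568251246 (array([536.13491706,  26.89620527,  15.40072389]), np.float64(0.3451926188026021))
 pad ((array([534.94226282,  26.51511373,  66.15950239]), np.float64(0.532749415683773)), 234)
top top z 113.16764017861692 (array([538.6426706 ,  24.62232427,  11.95322043]), np.float64(2.9308374256576197))
 pad ((array([533.12235625,  30.41999384,  66.85150602]), np.float64(1.1795923902992533)), 58)
scene top z 113.23677630756629 (array([540.5226136 ,  26.89846394,  15.11628229]), np.float64(1.563367884803511))
 pad ((array([540.27919802,  25.26964774,  67.20177882]), np.float64(1.1305138218726034)), 41)
25.0833 [473.66520984  46.58940407 242.99319821]
```

View pics/c7.png

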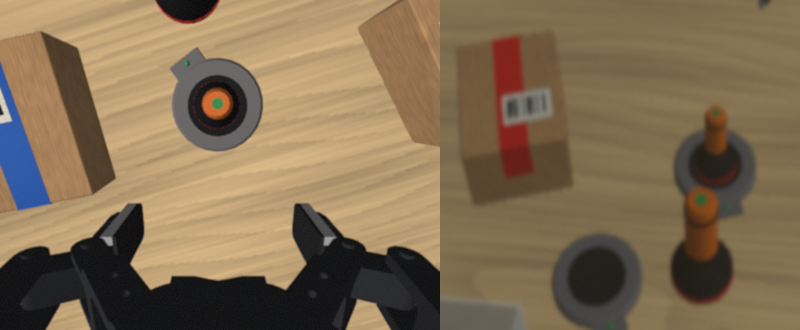

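The scanner stands upright on the pad, about 1 mm from the middle (wrist: scanner at (536.1, 26.9), pad at (534.9, 26.5)). The gripper is clear and the cartons look unmoved, so I'm handing in.

```bash
python3 -c "
from bench import job
print(job.job_done())"
```

```text
the job is handed in; nothing more can be done
None
```

The job is done and handed in at about 25 s of the 56 s allowed. I picked up the 102 mm scanner and held it over the red-taped carton's label for about 3.4 s. Then I stood it back on the left pad and let go.

- **Hold:** the arm stayed still, with the window about 51 mm above the label and less than 1 mm off its centre. These figures come from the arm's measured pose. The scanner was not perfectly upright: it leaned about 2.3°, because fast moves had tilted the tool. I had worked that down from a peak of about 5°.
- **Placement:** the last wrist picture puts the scanner upright about 1 mm from the pad's middle, with the gripper clear. The two fixed cameras' rougher fits disagreed by several millimetres: the scene camera put it 1–2 mm off, while the top camera suggested about 8 mm from a poor fit.
- **Cartons:** neither looked moved in the pictures. I did not re-measure them after the hold.
- **Forces:** the readings at the end of each move stayed under 5 N.

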